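# Snap the driver case shut and hold it up level

### The job

Press the orange lid of the precision-driver case down until it snaps shut, while the case still stands on the blue mat. Then grip the case, lift it about 15 cm straight up off the mat and finish holding it there, steady and level, with the lid shut and all three drivers inside; do not put it down or let go. Leave the jar, the braid spool and the memory stick where they are.

Things in the scene. Friction and masses are not known exactly. Their poses are not given: they have to be found in the camera images.
- mat: flat blue mat, 260 (x) x 360 (y) x 3 mm, fixed to the bench; origin at the centre of its underside, its top is 3 mm above the bench. The case and the small bystanders stand on it.
- case: black plastic driver case with orange hinged lid, loose, 0.2 to 0.4 kg in all; 54 mm wide (x), 128 mm long (y), base 24 mm high, 33 mm with the lid shut; origin at the centre of its underside, z up. Hinge along y at the top of the +x side, lid's free edge on the -x side. When shut, grip it low across its width at the middle of its length: the flat base sides take the grip
- case_lid (a joint): angle of the orange lid: 0 shut, grows as it opens to 1.9 rad; it starts open and stays where it is left (stiff hinge). Between about 0.16 and 0.06 rad a snap catch resists: about 4 N straight down on the free edge takes it over, then it snaps to 0 by itself. Let go before that, it stays ajar.
- lid_edge (a point): point on the outer (top) face of the lid, at the middle of its free edge, 4 mm in from the edge; moves with the lid (50 mm from the hinge, 9 mm above the lid's underside)
- case_lid_hinge (a point): point on the lid's hinge line at the middle of its length, 24 mm above the case's underside, on its +x side; the lid swings about the case's y axis
- driver_1: precision driver with a yellow handle, 10 mm thick, 111 mm long along its y, lying loose in a slot of the case; origin at the centre of its underside
- driver_2: precision driver with a blue handle, 10 mm thick, 111 mm long along its y, lying loose in a slot of the case; origin at the centre of its underside
- driver_3: precision driver with a green handle, 10 mm thick, 111 mm long along its y, lying loose in a slot of the case; origin at the centre of its underside
- paste_jar: white jar with green screw cap, 47 mm wide, 44 mm high, loose bystander on the mat; origin at the centre of its underside
- braid_spool: flat yellow spool of braid, 47 x 63 x 10 mm, loose bystander on the mat; origin at the centre of its underside
- usb_stick: blue memory stick, 17 x 52 x 8 mm, loose bystander on the mat; origin at the centre of its underside

How it is judged:
By the outcome, as a careful person would: the job done as asked, in the order asked, and still so for the second after the job is handed in, while the arm keeps its last pose, push and grip.
It also fails if it takes over 45 s, if anything falls off the work surface, if the arm or the gripper's body presses on something with over 40 N, if the wrist force passes 120 N, or if a joint passes its speed limit or range.

### The arm

A 7-joint arm with a two-finger parallel gripper is mounted at the origin on a cart in front of the work surface, level with it; the furniture and walls round the work are solid. World frame = base frame: x ahead of the robot, y to its left, z up, the work surface at z = 0. Lengths are in m, angles in degrees, forces in N, time in s.
With the tool pointing down it reaches from about 0.35 to 0.775 m from the base axis. Payload 3.1 kg.
Tool frame: the origin (TCP) lies on the centre line of the jaws, within the pads' length; the fingertips stand 17 mm ahead of it and the grasp point (between the pads) lies 2 mm behind it (robot.tip_reach is the distance from the TCP to the fingertips, in m); z points along the fingers, y is the line along which they close (so a half turn about z gives the same grasp; the last joint's range is limited). The gripper opens to 85 mm and grips with 20 to 120 N. Pads are 22 mm wide; open, the fingers measure 114 mm over their backs; the gripper's body (76 mm by 85 mm) begins 54 mm behind the grasp point. The pads swing forward as they close: fully open they stand 13 mm farther back than shut.
Start: joints at [-66.217, 17.813, 0.802, 86.603, -0.252, 75.585, -1.558], TCP at [0.243, 0.494, 0.248] pointing down, gripper open.
Joint ranges: [-154.91, 154.91], [-16.99, 109.72], [-72.82, 74.43], [7.12, 147.25], [-82.49, 262.49], [11.32, 116.49], [-174.64, 174.64]. Speed limits (degrees/s): [159.86, 159.86, 180, 180, 180, 180, 180].

### API

Orientations are given as [roll, pitch, yaw] about the fixed x, y, z axes, in that order (R = Rz(yaw) Ry(pitch) Rx(roll)).
In Python, from station import robot, fingers, vision, workorder, recognise gives the robot as it stands. Calls block until the motion is done:
- robot.move_to(position, orientation): joint-space move of the TCP to a pose.
- robot.line_to(position, orientation=None, velocity=0.15, f_stop=None): straight line of the TCP; orientation=None keeps the orientation; velocity is the mean speed in m/s. With f_stop (N) it stops when the force on the tool has changed by that much, and returns True; else False.
- robot.move_j(angles): joint-space move.
- fingers.gripper_to(opening, force=None): opening from 0.0 (shut) to 1.0 (fully open); force is the grip in N (None keeps the last); returns when the fingers have stopped.
- robot.pause(seconds).
- robot.inverse_kinematics(position, orientation): joint angles nearest the present ones, or None.
- vision.grab_frame(name): name is "scene" or "top" or "wrist"; returns the picture (420x560x3 uint8, red, green, blue); there is no depth.
- vision.calibration(name): a dict with "mtx" (3x3 intrinsics, pixels), "k1" (the pictures are not rectified: a ray, as slopes to the right and down, at radius r is drawn at 1 + k1 r^2 times it, then the intrinsics apply), "extrinsics" (4x4, takes a point from world to camera coordinates); the wrist camera has in their place "T_tool_cam" (4x4, takes a point from camera to tool coordinates, whose origin is the TCP and whose axes are the flange's). Camera axes: x right, y up, looking along -z (the intrinsics and any distortion apply to the point x, -y, -z); pixel columns grow to the right and rows downward; lengths in m; the calibration is good to about 2 mm. A picture is of the moment at which its call begins: read the wrist's pose just before it. calibration takes no time and is no camera call.
A pose or a line that the arm cannot do raises robot.PlanningError and nothing moves.
- workorder.close_job(): hands the job in; it is judged then, once.
Trained networks look in the newest picture that a camera, given by its name, has taken for a name from the list of things; names that differ only in an ending like _2 or _b are one class to them, and where a whole thing is asked for, a point or a joint stands for the part that bears it (a point fixed in the world has none). Each returns a list of dicts, best first, with "p" (0 to 1); they miss things now and then, are a little off and sometimes report something else, mostly with a low value. They report only what shows in the picture. A call takes as long as a camera call.
- recognise(label, camera): "rect" ([centre column, centre row, width, height] in pixels, round what is visible of it).
Readings, each from a call of its own:
- robot.current_time_s(): time.
- robot.current_joint_positions(): joint angles.
- robot.current_dq(): joint speeds.
- robot.current_joint_torque(): joint torques, N m.
- robot.current_tool_pos(): TCP position.
- robot.current_eef_rot(): TCP orientation.
- robot.current_contact_force(): force on the tool from outside, world axes, zero at the start.
- robot.current_torque(): the same for the moment, N m.
- robot.current_finger_gap(): opening from 0.0 (shut) to 1.0 (fully open).
- robot.current_gripper_force(): force on a finger pad.
Only numpy, scipy, OpenCV 4.12 (cv2) and the standard library are available. Lean on these libraries where they do the work, as an engineer would, in place of code of your own. Each camera call takes 0.05 s, during which the arm holds its last target. There are 200 camera calls.

## Working session

There is one attempt and no reset: what is moved stays moved. The work goes in short steps, each a Python script; the robot and the scene stay as the last script left them, time stands still between calls to the robot, and variables do not carry over. Pictures are saved under pics/ and viewed, at most 10 in all, crops included, and the job is handed in when it is done.

```bash
mkdir -p pics
cat > h.py <<'E'
import numpy as np, cv2
from station import robot, fingers, vision, workorder, recognise
def save(name,f):
    im=vision.grab_frame(name); cv2.imwrite('pics/'+f,im[:,:,::-1]); return im
def cal(name,Twt=None):
    c=vision.calibration(name); K=np.array(c['mtx']); k1=c['k1']
    if 'extrinsics' in c: E=np.array(c['extrinsics'])
    else: E=np.linalg.inv(Twt@np.array(c['T_tool_cam']))
    return K,k1,E
def ray(name,u,v,Twt=None):
    K,k1,E=cal(name,Twt)
    p=cv2.undistortPoints(np.array([[[u,v]]],float),K,np.array([k1,0,0,0.]))[0,0]
    # drawn = p*(1+k1 r^2): same as opencv model
    d=E[:3,:3].T@np.array([p[0],-p[1],-1]); o=-E[:3,:3].T@E[:3,3]
    return o,d
def atz(name,u,v,z,Twt=None):
    o,d=ray(name,u,v,Twt); return o+d*(z-o[2])/d[2]
def proj(name,P,Twt=None):
    K,k1,E=cal(name,Twt); q=E[:3,:3]@np.array(P)+E[:3,3]; s=np.array([q[0],-q[1]])/-q[2]
    s=s*(1+k1*(s@s)); return K[:2,:2]@s+K[:2,2]
E
python3 - <<'E'
from h import *
for c in ('top','scene'):
    save(c,c+'0.png')
    for l in ('case','case_lid','mat','driver_1','paste_jar','braid_spool','usb_stick'):
        r=recognise(l,c)
        print(c,l,[(np.round(x['rect'],0).tolist(),round(x['p'],2),np.round(atz(c,*x['rect'][:2],0.003),3).tolist()) for x in r[:3]])
print(robot.current_eef_rot(),robot.current_time_s())
E
```

```text
top case []
top case_lid [([248.0, 243.0, 72.0, 48.0], 0.72, [0.507, -0.141, 0.003]), ([356.0, 214.0, 22.0, 25.0], 0.61, [0.567, -0.341, 0.003]), ([232.0, 256.0, 39.0, 26.0], 0.29, [0.482, -0.113, 0.003])]
top mat [([278.0, 248.0, 214.0, 175.0], 0.62, [0.5, -0.197, 0.003]), ([347.0, 255.0, 29.0, 26.0], 0.55, [0.49, -0.324, 0.003])]
top driver_1 [([236.0, 259.0, 51.0, 31.0], 0.45, [0.478, -0.121, 0.003])]
top paste_jar [([355.0, 214.0, 25.0, 29.0], 0.58, [0.566, -0.339, 0.003])]
top braid_spool [([345.0, 258.0, 24.0, 21.0], 0.76, [0.484, -0.321, 0.003])]
top usb_stick [([334.0, 305.0, 25.0, 17.0], 0.66, [0.399, -0.302, 0.003]), ([246.0, 242.0, 74.0, 44.0], 0.51, [0.51, -0.138, 0.003])]
scene case [([264.0, 229.0, 76.0, 46.0], 0.72, [0.544, -0.204, 0.003]), ([273.0, 244.0, 84.0, 80.0], 0.62, [0.508, -0.169, 0.003]), ([270.0, 252.0, 45.0, 23.0], 0.25, [0.502, -0.147, 0.003])]
scene case_lid [([265.0, 229.0, 76.0, 46.0], 0.8, [0.544, -0.204, 0.003])]
scene mat [([275.0, 257.0, 243.0, 154.0], 0.7, [0.488, -0.139, 0.003])]
scene driver_1 [([262.0, 260.0, 29.0, 10.0], 0.6, [0.502, -0.121, 0.003]), ([269.0, 253.0, 51.0, 22.0], 0.43, [0.503, -0.145, 0.003])]
scene paste_jar [([292.0, 186.0, 26.0, 26.0], 0.93, [0.571, -0.37, 0.003])]
scene braid_spool [([321.0, 204.0, 18.0, 18.0], 0.49, [0.488, -0.328, 0.003])]
scene usb_stick [([360.0, 225.0, 11.0, 19.0], 0.74, [0.397, -0.293, 0.003])]
[ 1.79999428e+02 -1.55674513e-03  1.53831610e+02] 0.8
```

View pics/top0.png

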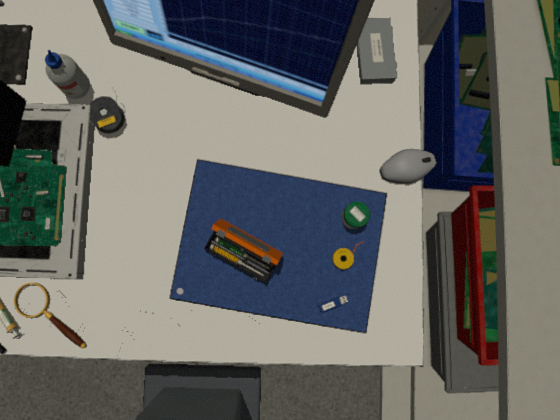

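View pics/scene0.png

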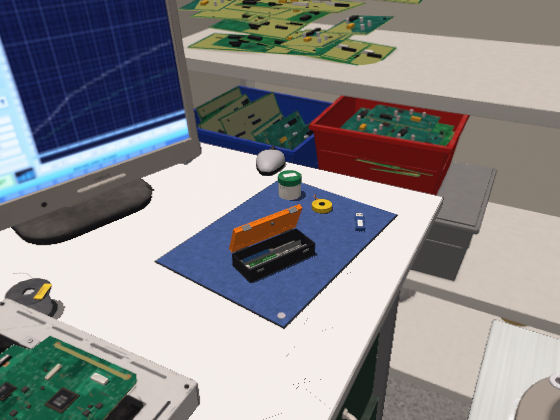

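The top view shows the case at about (243,255), with its lid roughly upright on the far (+x) side. The bystanders are well to the right. Next I'll look from close by with the wrist camera.

Run:
```python
from h import *
a=atz('top',208,242,0.027);b=atz('top',267,282,0.027)
print(a,b,np.linalg.norm(a-b)); d=a-b; th=np.degrees(np.arctan2(d[1],d[0]))-90; print('theta',th)
print(np.round(vision.calibration('wrist')['T_tool_cam'],3).tolist())
for psi in (th+90,th-90):
    print(psi,robot.inverse_kinematics([0.45,-0.13,0.30],[180,0,psi]),robot.inverse_kinematics([0.5,-0.13,0.03],[180,0,psi]))
```

```text
[ 0.505221   -0.07052631  0.027     ] [ 0.43707467 -0.17762875  0.027     ] 0.1269443017989947
theta -32.46747122587049
[[-0.0, 0.958, 0.286, 0.072], [1.0, 0.0, -0.0, -0.001], [-0.0, 0.286, -0.958, -0.126], [0.0, 0.0, 0.0, 1.0]]
57.53252877412951 [-33.44148139   8.88911646  54.77220743  94.50341474  -7.35459081
  80.41948719 -10.23299164] [-20.2737615   33.77150185  44.63372647 108.25113451 -30.40434196
  50.50512479   7.10054463]
-122.4674712258705 [-28.56112727   8.11465975  48.69229926  94.3861662   -6.17537411
  80.29263123 168.42283383] [ 55.63120544  43.86727706 -61.8567591  105.43024374  45.14411685
  59.54212743 122.7409368 ]
```

```bash
cat >> h.py <<'E'
from scipy.spatial.transform import Rotation as R
def Twt():
    T=np.eye(4); T[:3,:3]=R.from_euler('xyz',robot.current_eef_rot(),degrees=True).as_matrix(); T[:3,3]=robot.current_tool_pos(); return T
E
python3 - <<'E'
from h import *
robot.move_to([0.51,-0.09,0.28],[180,0,57.5])
T=Twt(); np.save('T1.npy',T); im=save('wrist','w1.png')
print(T[:3,3],robot.current_joint_positions(),robot.current_time_s())
for l in ('case','case_lid','driver_1'):
    print(l,[(np.round(x['rect'],0).tolist(),round(x['p'],2)) for x in recognise(l,'wrist')[:3]])
E
```

```text
[ 0.51036421 -0.08820045  0.27969087] [-29.8566366   16.65622744  48.83804083  89.56442089 -12.69726252
  79.58332536 -12.222849  ] 3.1417
case [([277.0, 225.0, 66.0, 127.0], 0.78)]
case_lid [([296.0, 227.0, 35.0, 130.0], 0.85)]
driver_1 [([275.0, 215.0, 10.0, 86.0], 0.95), ([261.0, 214.0, 13.0, 85.0], 0.73)]
```

View pics/w1.png

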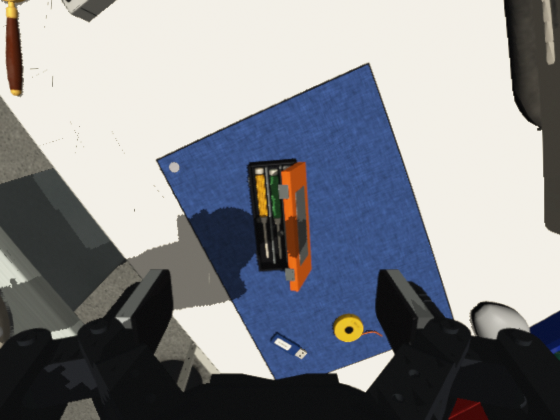

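The case is seen with its long axis nearly vertical in the picture. Its base rim's left corners are at about (248,164) and (259,270), and the lid is open to its right. I'll enlarge this view to get the corners.

Run:
```python
import cv2
a=cv2.imread('pics/w1.png')[145:305,230:330]; a=cv2.resize(a,None,fx=3.6,fy=3.6,interpolation=cv2.INTER_CUBIC)
b=cv2.imread('pics/top0.png')[210:295,195:295]; b=cv2.resize(b,None,fx=4,fy=4,interpolation=cv2.INTER_CUBIC)
import numpy as np
c=np.zeros((576,764,3),np.uint8); c[:576,:360]=a; c[:340,362:762]=b
cv2.imwrite('pics/crop1.png',cv2.convertScaleAbs(c,alpha=1.7,beta=15))
```

```text
(no output)
```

View pics/crop1.png

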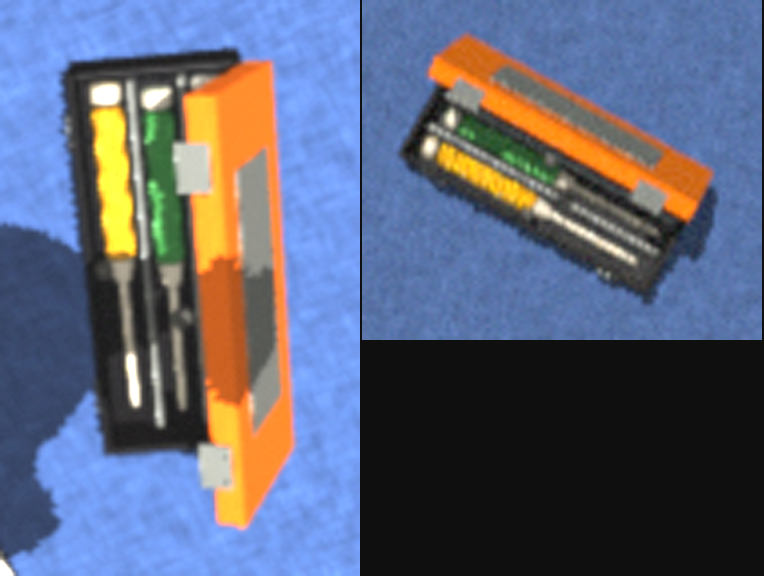

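The lid leans over the case at less than 90°, with its outer face and label visible. Its latched free edge is at crop x≈185–215. I'll fit pose and lid angle to the orange and case silhouettes in both views.

```bash
cat > fit.py <<'E'
from h import *
from scipy.optimize import minimize
ZM=0.003
def corners(p):
    x,y,th,al=p; c,s=np.cos(th),np.sin(th)
    def W(P): P=np.array(P); return np.c_[x+c*P[:,0]-s*P[:,1], y+s*P[:,0]+c*P[:,1], P[:,2]+ZM]
    base=[(i*.027,j*.064,k) for i in(-1,1) for j in(-1,1) for k in(0,.024)]
    lid=[(.027-r*np.cos(al)+h*np.sin(al), j*.064, .024+r*np.sin(al)+h*np.cos(al)) for r in(0,.054) for h in(0,.009) for j in(-1,1)]
    return W(base),W(lid)
def hullmask(pts,sh,S=4):
    m=np.zeros((sh[0]*S,sh[1]*S),np.uint8); h=cv2.convexHull(((np.array(pts)+.5)*S).astype(np.float32)).astype(np.int32)
    cv2.fillPoly(m,[h],1); return m
def fit(views,p0):
    M=[]
    for cam,f,(r0,r1,c0,c1),T in views:
        im=cv2.imread(f)[r0:r1,c0:c1].astype(float); b,g,r=im[...,0],im[...,1],im[...,2]
        om=((r>1.7*b)&(r>1.5*g)&(r>90)).astype(np.uint8)
        nb=((b<1.35*r)|(b<30)).astype(np.uint8)
        def big(m):
            n,l,s,_=cv2.connectedComponentsWithStats(m); return np.argwhere(l==1+np.argmax(s[1:,4]))[:,::-1]
        hs=[]
        for m in(om,nb):
            q=big(m); q=np.vstack([q+[dx,dy] for dx in(-.5,.5) for dy in(-.5,.5)]); hs.append(hullmask(q,om.shape))
        M.append((cam,np.array([c0,r0]),T,om.shape,hs))
    def cost(q):
        p=np.array([q[0],q[1],q[2],q[3]]); B,L=corners(p); t=0
        for cam,o,T,sh,hs in M:
            for P,h in((L,hs[0]),(np.vstack([B,L]),hs[1])):
                m=hullmask([proj(cam,w,T)-o for w in P],sh); t+=1-(m&h).sum()/max((m|h).sum(),1)
        return t
    best=None
    for a in (0.9,1.2,1.5):
        p=np.array([*p0,a]); sx=np.vstack([p]+[p+d for d in np.diag([.01,.01,.08,.2])])
        r=minimize(cost,p,method='Nelder-Mead',options=dict(initial_simplex=sx,maxiter=250,xatol=1e-4,fatol=1e-4))
        if best is None or r.fun<best.fun: best=r
    return best
if __name__=='__main__':
    V=[('wrist','pics/w1.png',(150,300,235,325),np.load('T1.npy')),('top','pics/top0.png',(212,292,198,288),None)]
    for vv in (V,V[:1],V[1:]):
        r=fit(vv,(0.482,-0.135,-.567)); print(r.x,np.degrees(r.x[2]),r.fun/len(vv)/2)
E
python3 fit.py
```

```text
Traceback (most recent call last):
  File "fit.py", line 40, in <module>
    r=fit(vv,(0.482,-0.135,-.567)); print(r.x,np.degrees(r.x[2]),r.fun/len(vv)/2)
  File "fit.py", line 34, in fit
    r=minimize(cost,p,method='Nelder-Mead',options=dict(initial_simplex=sx,maxiter=250,xatol=1e-4,fatol=1e-4))
  File "fit.py", line 29, in cost
    m=hullmask([proj(cam,w,T)-o for w in P],sh); t+=1-(m&h).sum()/max((m|h).sum(),1)
                ~~~~^^^^^^^^^
  File "h.py", line 19, in proj
    K,k1,E=cal(name,Twt); q=E[:3,:3]@np.array(P)+E[:3,3]; s=np.array([q[0],-q[1]])/-q[2]
           ~~~^^^^^^^^^^
  File "h.py", line 6, in cal
    c=vision.calibration(name); K=np.array(c['mtx']); k1=c['k1']
ValueError: time passes only in moves, steps and waits
```

```bash
sed -i 's/^def cal(/_C={}\ndef cal(/; s/    c=vision.calibration(name); K/    c=_C.get(name) or _C.setdefault(name,vision.calibration(name)); K/' h.py; time python3 fit.py
```

```text
[ 0.48734118 -0.13328478 -0.48038951  1.18908484] -27.524291658125005 0.05194878222952537
[ 0.4866462  -0.13423438 -0.4785927   1.19123152] -27.42134181421815 0.02748032760402419
[ 0.48864306 -0.13228699 -0.48206862  1.1706145 ] -27.62049762029633 0.048304535519942404
real	0m5.417s
user	0m5.871s
sys	0m0.262s
```

```bash
cat > press.py <<'E'
from h import *
x,y,th=0.4873,-0.1333,np.radians(-27.5); O=[180,0,62.5]; tr=robot.tip_reach; print('tip',tr)
def P(cx,z): return [x+np.cos(th)*cx, y+np.sin(th)*cx, z+tr]   # tip at case-x cx, world z
def corner(a): return .027-.054*np.cos(a)+.009*np.sin(a), .003+.024+.054*np.sin(a)+.009*np.cos(a)
fingers.gripper_to(0.0,40)
cx,cz=corner(1.19)
robot.move_to(P(cx,cz+.04),O); robot.line_to(P(cx,cz+.006),velocity=.1)
print(robot.current_contact_force())
for a in (1.19,1.05,.9,.75,.6,.45,.32,.22):
    cx,cz=corner(a); s=robot.line_to(P(cx+.001,cz),velocity=.05,f_stop=20)
    print(a,s,np.round(robot.current_contact_force(),1),np.round(robot.current_tool_pos()-np.array(P(cx+.001,cz)),4))
    if s: break
save('scene','s_mid.png')
E
python3 press.py
```

```text
tip 0.017
[ 0.2035121  -0.72086602  0.9417051 ]
1.19 False [ 0.2 -0.6 -0.4] [ 0.0001 -0.      0.0001]
1.05 False [-0.8 -0.3 -0.5] [-0.0006  0.0003 -0.0001]
0.9 False [-0.3  1.  -0.4] [-0.0005  0.0003 -0.0003]
0.75 False [1.  0.3 0.6] [-0.0005  0.0003 -0.0003]
0.6 False [-0.   0.7  1.3] [-0.0005  0.0002 -0.0004]
0.45 False [-0.   0.6 -0.1] [-0.0005  0.0002 -0.0004]
0.32 False [ 0.3  0.  -0.6] [-0.0005  0.0002 -0.0004]
0.22 False [0.5 1.5 0.7] [-0.0004  0.0002 -0.0004]
```

View pics/s_mid.png

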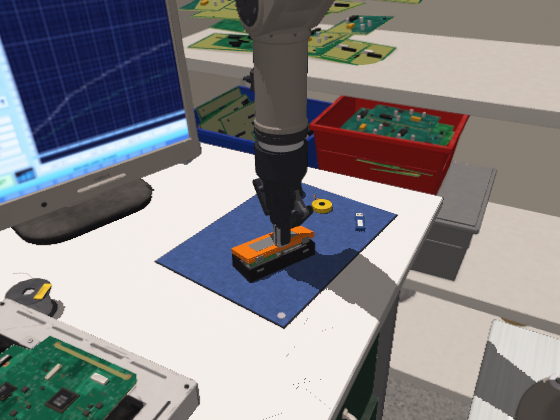

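The lid has followed the fingertips to nearly shut, with the tip on its free edge at about (282,243). The case has not visibly moved. Now I'll press it over the catch.

```bash
cat > press2.py <<'E'
from h import *
x,y,th=0.4873,-0.1333,np.radians(-27.5); tr=robot.tip_reach
def P(cx,z): return [x+np.cos(th)*cx, y+np.sin(th)*cx, z+tr]
for z in (.044,.040,.037,.034,.031):
    s=robot.line_to(P(-.024,z),velocity=.03,f_stop=14); print(z,s,np.round(robot.current_contact_force(),1),robot.current_tool_pos()[2]-tr)
    if s or robot.current_contact_force()[2]>16: break
robot.line_to(P(-.024,.12),velocity=.1)
# to view
d=np.array([-np.sin(th),np.cos(th)])*.05
robot.line_to([x+d[0],y+d[1],.22],velocity=.2)
robot.pause(.3)
fingers.gripper_to(1.0)
T=Twt(); np.save('T2.npy',T); save('wrist','w2.png')
print(recognise('case','wrist')[:1],recognise('case_lid','wrist')[:1],robot.current_time_s())
print(proj('wrist',[x,y,.036],T))
save('scene','s2.png')
a=cv2.imread('pics/w2.png'); b=cv2.imread('pics/s2.png')[200:300,210:340]
c=np.zeros((420,798,3),np.uint8); c[:,:400]=a[:,80:480]; c[:306,400:798]=cv2.resize(b,(398,306),interpolation=cv2.INTER_CUBIC)
cv2.imwrite('pics/c2.png',c)
E
python3 press2.py
```

```text
0.044 False [ 0.5  0.  -0.4] 0.04383561264073522
0.04 False [-0.2  0.3  0.1] 0.03980362153831444
0.037 False [-0.5  0.1  1.6] 0.03678849385256764
0.034 False [-4.8  2.2 15.2] 0.035767108960618646
0.031 False [-10.1   3.8  34.4] 0.03494090496079765
[{'rect': [271.9, 232.9, 63.4, 132.4], 'p': 0.79}] [{'rect': [272.9, 236.8, 58.9, 127.2], 'p': 0.67}] 11.8833
[273.11569401 240.0246603 ]
```

View pics/c2.png

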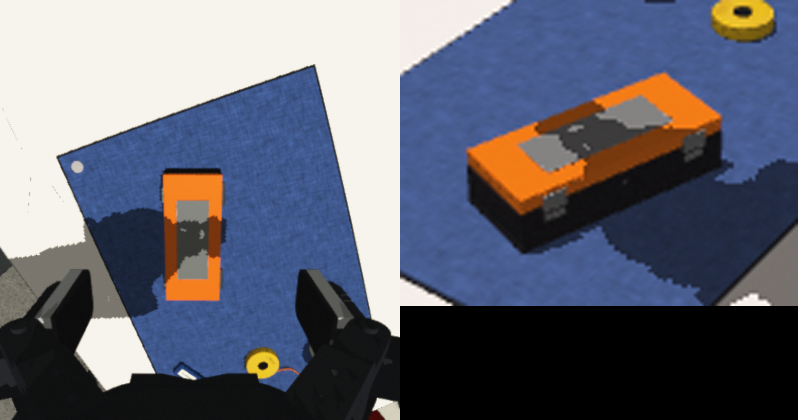

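The lid is shut: the fingertips met solid resistance at z≈36 mm, as they should, and both views agree. I'll refit the pose with the lid at 0, then grip and lift.

```bash
cat > grip.py <<'E'
from h import *
import fit as F
save('top','top2.png'); T=np.load('T2.npy')
C=F.corners; F.corners=lambda p: C((p[0],p[1],p[2],0.))
V=[('wrist','pics/w2.png',(150,320,220,325),T)]
r=F.fit(V,(.4873,-.1333,-.48)); print(r.x[:3],np.degrees(r.x[2]),r.fun/2)
x,y,th=r.x[:3]; yaw=90+np.degrees(th)
assert abs(x-.4873)<.012 and abs(y+.1333)<.012 and abs(np.degrees(th)+27.5)<5
O=[180,0,yaw]
robot.move_to([x,y,.12],O)
print('stop',robot.line_to([x,y,.017],velocity=.08,f_stop=8),robot.current_tool_pos(),robot.current_contact_force())
fingers.gripper_to(0.0,70)
robot.pause(.3)
print('gap mm',robot.current_finger_gap()*85,robot.current_gripper_force(),robot.current_contact_force(),robot.current_time_s())
save('scene','s3.png')
b=cv2.imread('pics/s3.png')[180:300,210:350]; cv2.imwrite('pics/c3.png',cv2.resize(b,None,fx=4,fy=4,interpolation=cv2.INTER_CUBIC))
E
python3 grip.py
```

```text
[ 0.48591594 -0.13417906 -0.47885933] -27.4366185678922 0.045893433674704165
stop False [ 0.48643945 -0.1343424   0.01751242] [-0.33003015  1.30156358  0.17649424]
gap mm 52.47024093776806 76.16398489102721 [0.20775464 0.07632778 5.51774994] 14.6417
```

View pics/c3.png

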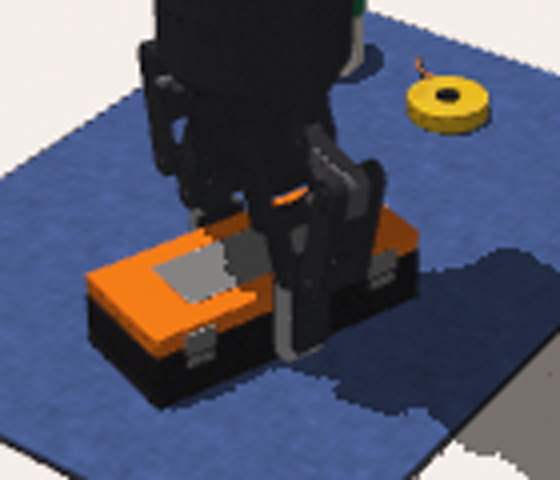

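The pads grip the base sides (gap about 52 mm) and the lid is still shut. Lifting now.

Run:
```python
from h import *
p=np.array(robot.current_tool_pos())
robot.line_to(p+[0,0,.03],velocity=.05); robot.line_to(p+[0,0,.15],velocity=.08)
robot.pause(.8)
print(robot.current_tool_pos()-p,robot.current_eef_rot(),robot.current_finger_gap()*85,robot.current_gripper_force(),robot.current_contact_force(),robot.current_torque(),robot.current_time_s())
a=save('scene','s4.png'); T=Twt(); w=save('wrist','w4.png'); t=save('top','t4.png')
b=cv2.resize(a[120:300,200:360],None,fx=2.5,fy=2.5,interpolation=cv2.INTER_CUBIC)
c=np.zeros((450,800,3),np.uint8); c[:450,:400]=b; c[:420,400:]=w[:,80:480]
cv2.imwrite('pics/c4.png',c[:,:,::-1])
for l,f in (('paste_jar',0),('braid_spool',0),('usb_stick',0)): print(l,[np.round(q['rect']) for q in recognise(l,'top')[:1]])
```

```text
[-1.83560245e-05  1.70947703e-05  1.50003453e-01] [-1.79998723e+02  5.12750790e-05  6.25644657e+01] 52.73821322619812 75.27517181821167 [-0.66260675 -0.39369952 -2.59412489] [0.04404457 0.00039278 0.01921359] 17.9083
paste_jar [array([355., 216.,  25.,  29.])]
braid_spool [array([343., 258.,  21.,  22.])]
usb_stick [array([336., 304.,  24.,  15.])]
```

View pics/c4.png

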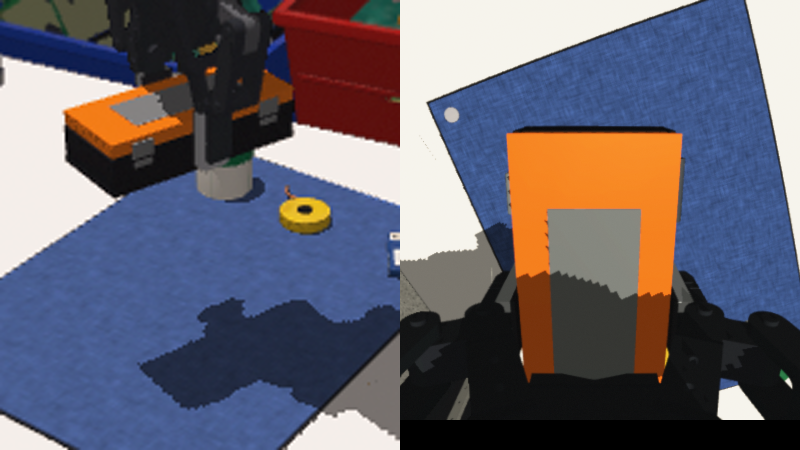

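The case is held level in the air with its lid shut, and nothing lies on the mat below it. The bystanders have not moved and the grip is steady, so I'm handing in.

```bash
python3 -c "
from h import *
print(workorder.close_job())"
```

```text
the job is handed in; nothing more can be done
None
```

I pressed the lid until it was fully shut, then gripped the case and lifted it 15 cm straight up. It was steady and level with the lid shut when I handed the job in at about 18 s. The three bystanders had not moved; I couldn't see the drivers with the lid shut, but none had fallen onto the mat.

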